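# Fit the lever handle, release the safety catch and hold the latch drawn in

### The arm

A 7-joint arm with a two-finger parallel gripper is mounted at the origin on a cart in front of the work surface, level with it; the furniture and walls round the work are solid. World frame = base frame: x ahead of the robot, y to its left, z up, the work surface at z = 0. Lengths are in m, angles in rad, forces in N, time in s.
With the tool pointing down it reaches from about 0.425 to 0.925 m from the base axis. Payload 6.8 kg.
Tool frame: the origin (TCP) lies midway between the tips of the shut fingers; the grasp point (between the pads) lies 19 mm behind it; z points along the fingers, y is the line along which they close (so a half turn about z gives the same grasp; the last joint's range is limited). The gripper opens to 85 mm and grips with 20 to 120 N. Pads are 22 mm wide; open, the fingers measure 114 mm over their backs; the gripper's body (76 mm by 85 mm) begins 54 mm behind the grasp point. The pads swing forward as they close: fully open they stand 13 mm farther back than shut.
Start: joints at [-1.344, 0.477, 0.022, 1.555, -0.011, 1.109, -0.083], TCP at [0.222, 0.638, 0.231] pointing down, gripper open.
Joint ranges: [-2.96, 2.96], [-0.34, 2.1], [-1.41, 1.46], [0.24, 2.44], [-1.37, 4.51], [0.17, 1.92], [-2.96, 2.96]. Speed limits (rad/s): [2.39, 2.39, 3.14, 3.14, 3.14, 3.14, 3.14].

### API

Orientations are given as a unit quaternion [x, y, z, w].
In Python, from station import observe, vision, bot gives the robot as it stands.
- The arm moves only by the shell command python3 -m jog 'ROWS' [OPENING] [FORCE]. ROWS is JSON, a list of rows, each an object of numbers: "tx", "ty", "tz": the shift along the tool's x, y, z in mm; "ax", "ay", "az": the turn, a rotation vector about the tool's x, y, z in degrees. A call has 1 to 12 rows; each row shifts and turns the commanded pose from where the row before left it, along the tool's axes as they then stand; what a row does not reach is not made up. A row lasts 1/12 s, in which the tool goes at most 41.7 mm and 7.16 degrees, less where a joint would pass 70% of its speed; a pose out of reach is approached as far as the arm can. A call with a gripper value outside its range is refused whole. OPENING is the opening, from -1 (shut) to 1 (fully open), so that 0 is half open, set as the call begins (- or left out, the last holds). The fingers move at their own pace and stop on an object; FORCE is the grip in N (left out, the last holds). Time passes only in rows, so rows that do not move let the fingers close. It gives the time, the measured TCP pose, the force, the opening and the grip force at its end, in the units of the state.
- observe(): the state, without advancing time (a new reading comes with each control period).
- vision.grab_frame(name): name is "scene" or "top" or "wrist"; returns a dict with "frame" (420x560x3 uint8, red, green, blue), "vfov" (degrees; the focal length in pixels is half the picture's height over the tangent of half this angle, whatever the lens; pixels are square), "cx", "cy" (the principal point, pixels), "k1" (the pictures are not rectified: a ray, as slopes to the right and down, at radius r is drawn at 1 + k1 r^2 times it, then the intrinsics apply), "world_to_cam" (4x4, takes a point from world to camera coordinates). Camera axes: x right, y up, looking along -z (the intrinsics and any distortion apply to the point x, -y, -z); pixel columns grow to the right and rows downward; lengths in m; the calibration is good to about 2 mm. A picture is of the moment at which its call begins. There is no depth.
- bot.job_done(): hands the job in; it is judged then, once.
The state is a dict: "t": time; "joints": joint angles; "joint_velocities": joint speeds; "tau": joint torques, N m; "eef_pos": TCP position; "tool_rot": TCP orientation; "force": force on the tool from outside, world axes, zero at the start; "torque": the same for the moment, N m; "width": opening from 0.0 (shut) to 1.0 (fully open); "grip_force": force on a finger pad.
Only numpy, scipy, OpenCV 4.12 (cv2) and the standard library are available. Lean on these libraries where they do the work, as an engineer would, in place of code of your own. Each camera call takes 0.05 s, during which the arm holds its last target. There are 200 camera calls.

### The job

On the locksmith's test board, first fit the loose steel lever handle fully home on the lock's square spindle, with its lever pointing away from the brass latch bolt, so that it lies just behind the upright red safety catch. Only then flip the red catch down flat, away from the spindle, and after that pull the lever round towards the catch's side until it meets the black rubber stop post, which draws the latch in. The spring pulls the lever back, so finish while your gripper is still holding it there; the handle stays fully home, and leave the padlock and the two lock cylinders lying about alone.

Things in the scene. Friction and masses are not known exactly. Their poses are not given: they have to be found in the camera images.
- lock: Grey lock case fixed flat on a pale board. Origin: on the spindle's axis at worktop height. +y: where the fitted lever must point; -y: brass forend and latch bolt; -x: towards where the lever is pulled; z up. Board x -110..70, y -75..165, top z 12 mm. Case x -95..45, y -50..50, top z 30 mm; round boss on it, radius 16, top z 34 mm, carries the hub.
- spindle_top (a point): Top centre of the square steel spindle, 61 mm above the worktop. The spindle is 16 x 16 mm from z 34 to 56 mm, with a round cone above that narrows from radius 7.5 to 5 mm. At rest (spindle joint 0) its flats lie along the lock's x and y axes.
- spindle (a joint): Turn of the spindle about the vertical, rad: 0 at rest, grows anticlockwise seen from above as the fitted lever is pulled to the lock's -x side; range 0 to 1.0. A spring turns it back (0.06 N m at 0, 0.22 at 0.8 rad). It draws the latch in. The handle has about 0.1 rad of play on it, so the spindle lags the lever.
- stop_post (a point): Top of the black rubber stop post on the lock case: radius 6 mm, 68 mm above the worktop, at x -58, y +38 mm in the lock's frame. The fitted lever meets it about 0.8 rad from its rest direction.
- catch (a joint): Flip angle of the red safety catch, rad: 0 upright (it blocks the lever), 1.5 lying flat towards the lock's +y, away from the spindle. Light friction (0.015 N m) keeps it where it is left.
- catch_top (a point): Middle of the top edge of the red catch: a tab 24 mm wide (along lock x), 6 mm thick (9 at its rolled top), 51 mm tall above its pivot. Pivot axis along lock x through x -28, y +100, z 18 mm in the lock's frame; upright its top is 69 mm above the worktop. Gap of about 9 mm between it and the side of the fitted lever.
- handle: Loose steel lever handle, 0.18 to 0.29 kg, standing bore down. Origin: centre of the hub's underside, z up. Hub 36 x 36 x 34 mm; square bore 17.6 mm wide, 28 mm deep, open below, parallel to its sides. Lever bar 14 mm wide along +y to y 124 mm, z 18 to 32 mm; its end (y 110 to 124) turns down to z 0. Fully home the underside is 34 mm above the worktop.
- lever_grip (a point): Point in the middle of the lever bar, 92 mm from the hub's axis along the handle's +y and 25 mm above the handle's underside: where to grip or pull it.
- padlock_brass: Bystander: brass padlock lying flat, 76 x 48 x 15 mm; not to be moved.
- cylinder_b: Bystander: brass lock cylinder lying on its side, 70 x 31 x 17 mm; not to be moved.
- cylinder_a: Bystander: silver-grey lock cylinder lying on its side, 70 x 31 x 17 mm; not to be moved.
There are look-alikes about, which are no part of the job. There is more than one size of the handle; the job needs the largest.

How it is judged:
On the way, in this order (a step that is already met when the one before it is completed fails the run):
1. the handle is fully home on the spindle, its lever pointing away from the latch bolt, while the catch is still up (horizontal distance between handle and lock below 0.004 m and z of handle in the frame of lock between 0.03 and 0.038 m and angle between handle's own z axis and vertical below 0.18 rad and y of lever_grip in the frame of lock above 0.085 m and value of joint catch below 0.6 rad), for 0.2 s.
2. the red catch is flipped down flat while the lever is still at rest (value of joint catch above 1.25 rad and value of joint spindle below 0.3 rad and z of handle in the frame of lock below 0.04 m), for 0.2 s.
3. the lever is pulled round to the stop (value of joint spindle above 0.58 rad), for 0.3 s.
At the end, for the whole second after the job is handed in: The gripper holds the handle (over 0.5 N) at rest, the spindle turned over 0.58 rad against its spring; the catch lies flat (over 1.25 rad); the handle is home: underside at most 42 mm above the worktop, within 5 mm of the spindle axis, tilted under 0.18 rad (value of joint spindle above 0.58 rad and value of joint catch above 1.25 rad and horizontal distance between handle and lock below 0.005 m and z of handle in the frame of lock below 0.042 m and angle between handle's own z axis and vertical below 0.18 rad and contact force between the fingers and handle above 0.5 N and linear speed of handle below 0.02 m/s); the arm keeps its last pose, push and grip.
It fails at once if the lever is pulled while the catch is still up (value of joint spindle above 0.3 rad and value of joint catch below 1 rad).
It fails at once if a bystander is moved by more than 25 mm (distance of any of padlock_brass, cylinder_b, cylinder_a from where it was at the start of the episode above 0.025 m).
It also fails if it takes over 69 s, if anything falls off the work surface, if the arm or the gripper's body presses on something with over 40 N, if the wrist force passes 120 N, or if a joint passes its speed limit or range.

## Working session

There is one attempt and no reset: what is moved stays moved. The work goes in short steps, Python scripts to look and compute and a shell command to move; the robot and the scene stay as the last step left them, time stands still between calls to the robot, and variables do not carry over. Pictures are saved under pics/ and viewed, at most 10 in all, crops included, and the job is handed in when it is done.

```bash
ls; mkdir -p pics
cat > h.py <<'E'
import numpy as np, cv2
from station import observe, vision, bot
def grab(n,save=None):
    f=vision.grab_frame(n)
    if save: cv2.imwrite(f'pics/{save}.png',f['frame'][:,:,::-1])
    return f
def K(f):
    return f['frame'].shape[0]/2/np.tan(np.radians(f['vfov'])/2)
def ray(f,u,v):
    F=K(f); d=np.array([(u-f['cx'])/F,(v-f['cy'])/F]); s=d.copy()
    for _ in range(30): s=d/(1+f['k1']*(s@s))
    M=np.linalg.inv(np.array(f['world_to_cam'])); 
    return M[:3,3], M[:3,:3]@np.array([s[0],-s[1],-1])
def onz(f,u,v,z):
    o,d=ray(f,u,v); return o+d*(z-o[2])/d[2]
def proj(f,p):
    c=np.array(f['world_to_cam'])@np.r_[p,1]; s=np.array([c[0],-c[1]])/-c[2]
    s=s*(1+f['k1']*(s@s)); return s*K(f)+[f['cx'],f['cy']]
E
python3 - <<'E'
from h import *
import pickle
a=grab('scene','s0');b=grab('top','t0');c=grab('wrist','w0')
pickle.dump((a,b,c),open('f0.pkl','wb'))
for f in (a,b,c): print(f['vfov'],f['cx'],f['cy'],f['k1'],np.linalg.inv(np.array(f['world_to_cam']))[:3].round(3).tolist())
print(observe())
E
```

```text
pics
57.00416395617672 269.4437625167476 203.7029403970098 -0.11005737512784555 [[0.598, 0.521, -0.61, -0.251], [-0.802, 0.406, -0.439, -0.515], [0.019, 0.751, 0.66, 0.929]]
46.30557067162832 274.23453421657905 213.1191000656537 0.007368457552195426 [[0.019, 0.976, -0.215, 0.287], [-1.0, 0.019, 0.001, 0.063], [0.005, 0.215, 0.977, 1.343]]
71.85738505095414 278.88661398443344 212.5617966079032 -0.007078262803362766 [[0.33, -0.893, -0.307, 0.143], [0.944, 0.311, 0.109, 0.665], [-0.002, -0.326, 0.945, 0.373]]
{'t': 0.15, 'joints': array([-1.34409191,  0.47762133,  0.02233499,  1.55620828, -0.01150302,
        1.10930108, -0.08309342]), 'joint_velocities': array([-0.0006084 , -0.00252159,  0.00164773, -0.00368992,  0.00095473,
       -0.00083942, -0.00287185]), 'tau': array([ 3.34388911e-03, -5.96925902e+01,  1.61036052e+00, -2.81489915e+01,
        1.26647711e-02,  6.55659096e-03, -6.82755442e-06]), 'eef_pos': array([0.22164327, 0.63709313, 0.23054817]), 'tool_rot': array([ 1.66604855e-01,  9.86023491e-01, -7.01342260e-04, -7.24967369e-05]), 'force': array([ 0.30541327, -0.67856673,  0.33784106]), 'torque': array([-0.00015279, -0.04302135, -0.02975972]), 'grip_force': 0.0, 'width': 0.9984612811021902}
```

View pics/t0.png

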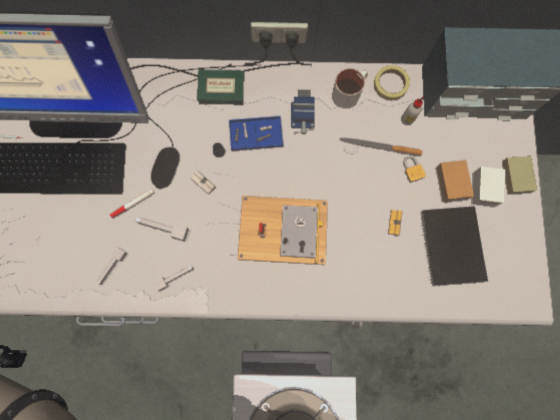

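View pics/s0.png

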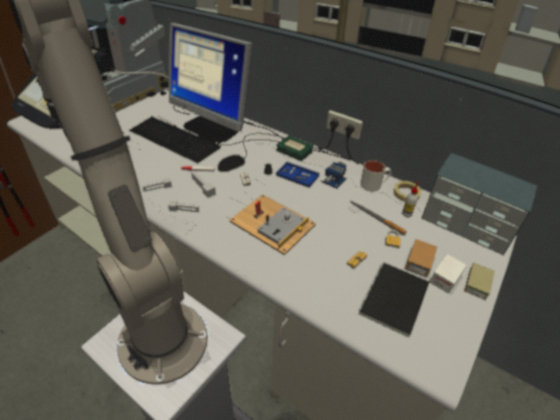

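The top view shows the lock board at about (283,230): spindle near (300,222), red catch (262,229), post near (285,241), and the forend on the right. Candidates for the handle are A (162,228), B (113,266) and C (176,277). A looks the largest. Next is one close crop to check that choice.

Run:
```python
from h import *
im=cv2.imread('pics/t0.png')[180:300,90:340]
cv2.imwrite('pics/c0.png',cv2.resize(im,None,fx=3.2,fy=3.2,interpolation=cv2.INTER_CUBIC))
```

```text
(no output)
```

View pics/c0.png

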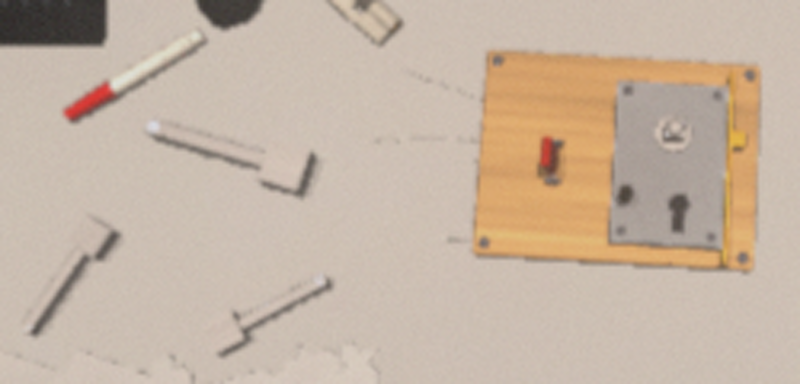

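View pics/w0.png

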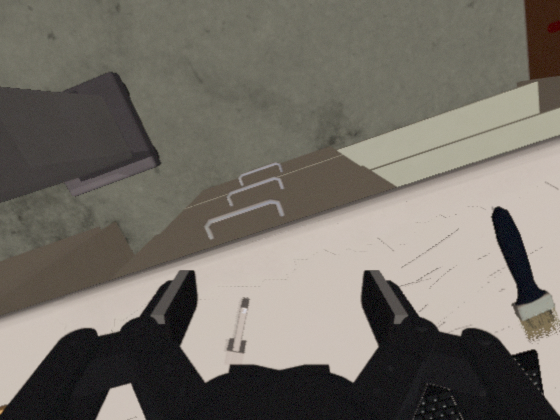

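The crop shows A (hub ~(287,170), tip (150,127)), B (hub (97,237)) and C (hub (228,330)). I'll compare their lengths and get rough world positions.

Run:
```python
from h import *
import pickle
s,t,w=pickle.load(open('f0.pkl','rb'))
def P(u,v,z): return onz(t,90+(u+.5)/3.2-.5,180+(v+.5)/3.2-.5,z)
for n,tip,hub in (('A',(150,127),(310,172)),('B',(32,333),(106,226)),('C',(330,282),(222,338))):
    a,b=P(*tip,.032),P(*hub,.034); d=(a-b)[:2]; print(n,a.round(3),b.round(3),np.linalg.norm(d).round(3),np.degrees(np.arctan2(d[1],d[0])).round(1))
print('proj spindle',P(674,133,.055).round(3),'catch',P(547,150,.069).round(3),'post',P(626,190,.068).round(3))
c=[P(487,51,.012),P(760,67,.012),P(752,271,.012),P(474,254,.012)]
print(np.round(c,3), np.linalg.norm(c[0]-c[1]),np.linalg.norm(c[1]-c[2]))
for l,r in ((c[1],c[0]),(c[2],c[3])): d=r-l; print('lock +y dir',np.degrees(np.arctan2(d[1],d[0])))
for n,p in (('pad',(415,168)),('cyl',(396,222))): print(n,onz(t,*p,.01).round(3))
```

```text
A [0.551 0.436 0.032] [0.515 0.297 0.034] 0.143 75.2
B [0.376 0.519 0.032] [0.465 0.465 0.034] 0.105 149.0
C [0.422 0.276 0.032] [0.374 0.362 0.034] 0.099 -60.9
proj spindle [ 0.55  -0.009  0.055] catch [0.531 0.097 0.069] post [0.499 0.031 0.068]
[[ 0.629  0.153  0.012]
 [ 0.619 -0.086  0.012]
 [ 0.441 -0.078  0.012]
 [ 0.45   0.158  0.012]] 0.2387437726038006 0.17849647398843146
lock +y dir 87.68458535689778
lock +y dir 87.59764084642798
pad [ 0.72  -0.336  0.01 ]
cyl [ 0.562 -0.276  0.01 ]
```

A measures 0.142 m overall, which matches the description; B and C come to about 0.10 m. The lock yaw is about -2.4° with its origin near (0.552,-0.009), and the board measures 239x178 mm, also a match. I'll move above A's hub.

```bash
python3 -m jog '[{"tx":-32,"ty":-17,"tz":2},{"tx":-32,"ty":-17,"tz":2},{"tx":-32,"ty":-17,"tz":2},{"tx":-32,"ty":-17,"tz":2},{"tx":-32,"ty":-17,"tz":2},{"tx":-32,"ty":-17,"tz":2},{"tx":-32,"ty":-17,"tz":2},{"tx":-32,"ty":-17,"tz":2},{"tx":-32,"ty":-17,"tz":2},{"tx":-32,"ty":-17,"tz":2},{"tx":-32,"ty":-17,"tz":2},{"tx":-32,"ty":-17,"tz":2}]' 1 60
python3 -m jog '[{"az":7.1},{"az":7.1},{"az":7.1},{"az":7.1},{"az":7.1},{"az":7.1},{"az":7.1},{"az":7.1},{"az":7.1},{"az":7.1},{"az":7.1},{"az":7.1}]'
python3 -m jog '[{},{}]'
python3 - <<'E'
from h import *
import pickle
f=grab('wrist','w1'); pickle.dump(f,open('w1.pkl','wb'))
for p in ((.5196,.3144,.034),(.551,.436,.032),(.515,.297,.034)): print(proj(f,p))
print(observe()['joints'].round(2))
E
```

```text
[153.41499822 416.46747579]
[229.26440912 411.09806103]
[142.6807041  416.99954757]
[-1.34  0.48  0.02  1.56 -0.01  1.11 -0.08]schema error: expected keys tx, ty, tz, ax, ay, az
schema error: expected keys tx, ty, tz, ax, ay, az
schema error: expected keys tx, ty, tz, ax, ay, az
```

View pics/w1.png

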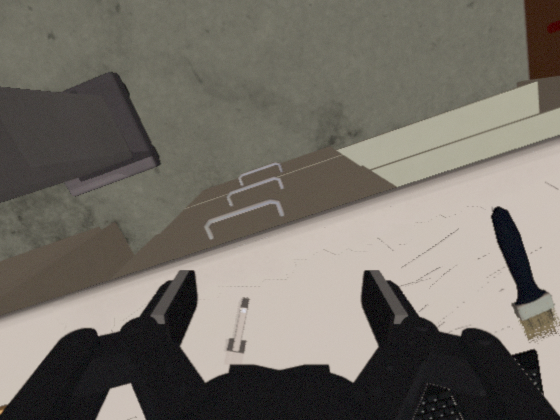

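The move was refused because every row needs all six keys, so this is the same view as before. I'll retype it in full.

```bash
python3 -m jog '[{"tx":-32,"ty":-17,"tz":2,"ax":0,"ay":0,"az":0},{"tx":-32,"ty":-17,"tz":2,"ax":0,"ay":0,"az":0},{"tx":-32,"ty":-17,"tz":2,"ax":0,"ay":0,"az":0},{"tx":-32,"ty":-17,"tz":2,"ax":0,"ay":0,"az":0},{"tx":-32,"ty":-17,"tz":2,"ax":0,"ay":0,"az":0},{"tx":-32,"ty":-17,"tz":2,"ax":0,"ay":0,"az":0},{"tx":-32,"ty":-17,"tz":2,"ax":0,"ay":0,"az":0},{"tx":-32,"ty":-17,"tz":2,"ax":0,"ay":0,"az":0},{"tx":-32,"ty":-17,"tz":2,"ax":0,"ay":0,"az":0},{"tx":-32,"ty":-17,"tz":2,"ax":0,"ay":0,"az":0},{"tx":-32,"ty":-17,"tz":2,"ax":0,"ay":0,"az":0},{"tx":-32,"ty":-17,"tz":2,"ax":0,"ay":0,"az":0}]' 1 60
python3 -m jog '[{"tx":0,"ty":0,"tz":0,"ax":0,"ay":0,"az":7.1},{"tx":0,"ty":0,"tz":0,"ax":0,"ay":0,"az":7.1},{"tx":0,"ty":0,"tz":0,"ax":0,"ay":0,"az":7.1},{"tx":0,"ty":0,"tz":0,"ax":0,"ay":0,"az":7.1},{"tx":0,"ty":0,"tz":0,"ax":0,"ay":0,"az":7.1},{"tx":0,"ty":0,"tz":0,"ax":0,"ay":0,"az":7.1},{"tx":0,"ty":0,"tz":0,"ax":0,"ay":0,"az":7.1},{"tx":0,"ty":0,"tz":0,"ax":0,"ay":0,"az":7.1},{"tx":0,"ty":0,"tz":0,"ax":0,"ay":0,"az":7.1},{"tx":0,"ty":0,"tz":0,"ax":0,"ay":0,"az":7.1},{"tx":0,"ty":0,"tz":0,"ax":0,"ay":0,"az":7.1},{"tx":0,"ty":0,"tz":0,"ax":0,"ay":0,"az":7.1}]'
python3 -m jog '[{"tx":0,"ty":0,"tz":0,"ax":0,"ay":0,"az":0},{"tx":0,"ty":0,"tz":0,"ax":0,"ay":0,"az":0}]'
python3 - <<'E'
from h import *
import pickle
f=grab('wrist','w2'); pickle.dump(f,open('w2.pkl','wb'))
for p in ((.5196,.3144,.034),(.551,.436,.032),(.515,.297,.034)): print(proj(f,p))
print(observe()['joints'].round(2))
E
```

```text
t: 1.2
eef_pos: [0.5183, 0.3172, 0.2072]
tool_rot: [0.167, 0.986, 0.0, -0.0]
force: [-1.2, 1.2, 0.0]
width: 1.0
grip_force: 0.0
t: 2.2
eef_pos: [0.5173, 0.3187, 0.2072]
tool_rot: [0.792, 0.611, -0.0, -0.0]
force: [-0.4, 0.1, -0.2]
width: 1.002
grip_force: 0.0
t: 2.37
eef_pos: [0.5172, 0.3188, 0.2071]
tool_rot: [0.789, 0.615, -0.0, 0.0]
force: [1.1, -0.4, -1.2]
width: 1.002
grip_force: 0.0
[281.81354768 195.24990175]
[282.74669674  72.92202089]
[281.60471345 210.36913397]
[-1.    0.42  0.46  1.77 -0.22  1.   -0.71]
```

View pics/w2.png

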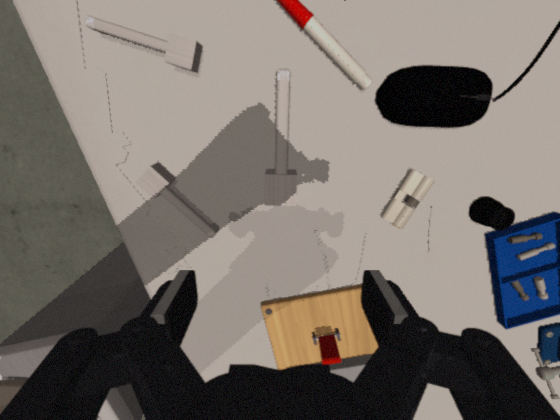

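In the wrist view, A's tip is at (283,72) and the hub spans about (266–298, 168–205). The lock is at the bottom and C and B are at the left. Next I'll read the hub and bar edges numerically.

Run:
```python
from h import *
import pickle
f=pickle.load(open('w2.pkl','rb')); g=cv2.cvtColor(f['frame'],cv2.COLOR_RGB2GRAY).astype(int)
print('col 270-276',[(r,int(g[r,270:276].mean())) for r in range(160,216)])
for r in (90,110,130,150): print('row',r,[(c,int(g[r-2:r+3,c].mean())) for c in range(270,297)])
for r in (185,195): print('row',r,[(c,int(g[r-2:r+3,c].mean())) for c in range(258,306)])
print([(r,int(g[r,281:285].mean())) for r in range(60,84)])
```

```text
col 270-276 [(160, 104), (161, 105), (162, 105), (163, 105), (164, 105), (165, 104), (166, 104), (167, 102), (168, 93), (169, 75), (170, 71), (171, 74), (172, 73), (173, 75), (174, 88), (175, 103), (176, 104), (177, 104), (178, 104), (179, 104), (180, 102), (181, 103), (182, 104), (183, 104), (184, 105), (185, 104), (186, 104), (187, 102), (188, 103), (189, 104), (190, 103), (191, 104), (192, 104), (193, 103), (194, 104), (195, 104), (196, 103), (197, 105), (198, 104), (199, 105), (200, 103), (201, 104), (202, 103), (203, 103), (204, 107), (205, 132), (206, 156), (207, 161), (208, 155), (209, 151), (210, 151), (211, 151), (212, 150), (213, 150), (214, 151), (215, 150)]
row 90 [(270, 168), (271, 169), (272, 169), (273, 169), (274, 162), (275, 142), (276, 122), (277, 134), (278, 150), (279, 164), (280, 171), (281, 173), (282, 173), (283, 172), (284, 171), (285, 170), (286, 171), (287, 165), (288, 150), (289, 131), (290, 150), (291, 166), (292, 168), (293, 169), (294, 168), (295, 168), (296, 169)]
row 110 [(270, 162), (271, 168), (272, 168), (273, 168), (274, 161), (275, 130), (276, 123
[... 1635 characters left out ...]
2), (270, 103), (271, 104), (272, 104), (273, 103), (274, 103), (275, 106), (276, 106), (277, 106), (278, 105), (279, 105), (280, 106), (281, 105), (282, 107), (283, 104), (284, 103), (285, 101), (286, 103), (287, 103), (288, 106), (289, 109), (290, 123), (291, 130), (292, 131), (293, 148), (294, 157), (295, 167), (296, 167), (297, 168), (298, 170), (299, 170), (300, 171), (301, 169), (302, 169), (303, 169), (304, 170), (305, 169)]
[(60, 169), (61, 169), (62, 169), (63, 168), (64, 168), (65, 169), (66, 168), (67, 167), (68, 155), (69, 151), (70, 161), (71, 177), (72, 180), (73, 180), (74, 177), (75, 178), (76, 177), (77, 176), (78, 175), (79, 176), (80, 173), (81, 173), (82, 172), (83, 172)]
```

Run:
```python
from h import *
import pickle
f=pickle.load(open('w2.pkl','rb')); 
a,b=onz(f,281.5,174.3,.034),onz(f,281.5,204.8,.034); print(a,b,np.linalg.norm(a-b)*1e3,(a+b)/2)
l=[onz(f,c,r,.032) for c,r in ((283,90),(283,110),(282.6,130),(282,150))]; print(np.round(l,4)); d=l[0]-l[3]; print(np.degrees(np.arctan2(d[1],d[0])))
tip=onz(f,283,70,.032); print('tip',tip,np.linalg.norm((tip-b)[:2]))
for c,r in ((277.5,110),(287.5,110)): print(onz(f,c,r,.032))
for c in (265,298): print(onz(f,c,180,.034))
```

```text
[0.52506947 0.3376855  0.034     ] [0.51651264 0.30353237 0.034     ] 35.20874758036639 [0.52079105 0.32060894 0.034     ]
[[0.5474 0.4207 0.032 ]
 [0.5428 0.4021 0.032 ]
 [0.5376 0.3829 0.032 ]
 [0.532  0.3629 0.032 ]]
74.99563298165367
tip [0.55188082 0.43849639 0.032     ] 0.1395213020071256
[0.5373253 0.4035314 0.032    ]
[0.54733927 0.40099182 0.032     ]
[0.50578968 0.33597987 0.034     ]
[0.54124191 0.32698878 0.034     ]
```

```bash
python3 -m jog '[{"tx":2.6,"ty":3.1,"tz":20,"ax":0,"ay":0,"az":0.9},{"tx":0,"ty":0,"tz":25,"ax":0,"ay":0,"az":0},{"tx":0,"ty":0,"tz":25,"ax":0,"ay":0,"az":0},{"tx":0,"ty":0,"tz":25,"ax":0,"ay":0,"az":0},{"tx":0,"ty":0,"tz":25,"ax":0,"ay":0,"az":0},{"tx":0,"ty":0,"tz":25,"ax":0,"ay":0,"az":0},{"tx":0,"ty":0,"tz":20,"ax":0,"ay":0,"az":0},{"tx":0,"ty":0,"tz":16,"ax":0,"ay":0,"az":0},{"tx":0,"ty":0,"tz":10,"ax":0,"ay":0,"az":0},{"tx":0,"ty":0,"tz":8,"ax":0,"ay":0,"az":0},{"tx":0,"ty":0,"tz":0,"ax":0,"ay":0,"az":0},{"tx":0,"ty":0,"tz":0,"ax":0,"ay":0,"az":0}]'
python3 -m jog '[{"tx":0,"ty":0,"tz":0,"ax":0,"ay":0,"az":0},{"tx":0,"ty":0,"tz":0,"ax":0,"ay":0,"az":0},{"tx":0,"ty":0,"tz":0,"ax":0,"ay":0,"az":0},{"tx":0,"ty":0,"tz":0,"ax":0,"ay":0,"az":0},{"tx":0,"ty":0,"tz":0,"ax":0,"ay":0,"az":0},{"tx":0,"ty":0,"tz":0,"ax":0,"ay":0,"az":0},{"tx":0,"ty":0,"tz":0,"ax":0,"ay":0,"az":0},{"tx":0,"ty":0,"tz":0,"ax":0,"ay":0,"az":0},{"tx":0,"ty":0,"tz":0,"ax":0,"ay":0,"az":0},{"tx":0,"ty":0,"tz":0,"ax":0,"ay":0,"az":0},{"tx":0,"ty":0,"tz":0,"ax":0,"ay":0,"az":0},{"tx":0,"ty":0,"tz":0,"ax":0,"ay":0,"az":0}]' -1 70
```

```text
t: 3.42
eef_pos: [0.5214, 0.3205, 0.0086]
tool_rot: [0.795, 0.607, 0.0, -0.0]
force: [-0.4, 0.1, 0.8]
width: 1.004
grip_force: 0.0
t: 4.42
eef_pos: [0.5215, 0.3208, 0.0091]
tool_rot: [0.795, 0.607, 0.001, -0.0]
force: [-1.1, 0.3, 5.5]
width: 0.409
grip_force: 70.9
```

The grip is good: the opening is about 35 mm. I'll lift, align, and stop beside the lock for a close look at the spindle.

```bash
python3 -m jog '[{"tx":0,"ty":0,"tz":-10,"ax":0,"ay":0,"az":0},{"tx":0,"ty":0,"tz":-20,"ax":0,"ay":0,"az":0},{"tx":0,"ty":0,"tz":-20,"ax":0,"ay":0,"az":0},{"tx":0,"ty":0,"tz":-25,"ax":0,"ay":0,"az":0},{"tx":0,"ty":0,"tz":-25,"ax":0,"ay":0,"az":0},{"tx":0,"ty":0,"tz":-25,"ax":0,"ay":0,"az":0},{"tx":0,"ty":0,"tz":-16,"ax":0,"ay":0,"az":0},{"tx":0,"ty":0,"tz":-10,"ax":0,"ay":0,"az":0},{"tx":0,"ty":0,"tz":0,"ax":0,"ay":0,"az":-6.3},{"tx":0,"ty":0,"tz":0,"ax":0,"ay":0,"az":-6.4}]'
python3 -m jog '[{"tx":-20,"ty":5,"tz":0,"ax":0,"ay":0,"az":0},{"tx":-36,"ty":10,"tz":0,"ax":0,"ay":0,"az":0},{"tx":-38,"ty":10,"tz":0,"ax":0,"ay":0,"az":0},{"tx":-38,"ty":10,"tz":0,"ax":0,"ay":0,"az":0},{"tx":-38,"ty":10,"tz":0,"ax":0,"ay":0,"az":0},{"tx":-38,"ty":10,"tz":0,"ax":0,"ay":0,"az":0},{"tx":-38,"ty":10,"tz":0,"ax":0,"ay":0,"az":0},{"tx":-38,"ty":10,"tz":0,"ax":0,"ay":0,"az":0},{"tx":-38,"ty":10,"tz":0,"ax":0,"ay":0,"az":0},{"tx":-38,"ty":10,"tz":0,"ax":0,"ay":0,"az":0},{"tx":-30,"ty":8,"tz":0,"ax":0,"ay":0,"az":0},{"tx":-16,"ty":4,"tz":0,"ax":0,"ay":0,"az":0}]'
python3 -m jog '[{"tx":0,"ty":0,"tz":0,"ax":0,"ay":0,"az":0},{"tx":0,"ty":0,"tz":0,"ax":0,"ay":0,"az":0},{"tx":0,"ty":0,"tz":0,"ax":0,"ay":0,"az":0}]'
python3 - <<'E'
from h import *
import pickle
f=grab('wrist'); pickle.dump((f,observe()),open('w3.pkl','wb'))
for p in ((.5525,-.009,.061),(.531,.097,.069),(.499,.031,.068)): print(proj(f,p))
im=f['frame'][:,:,::-1]; cv2.imwrite('pics/w3.png',cv2.resize(im,(800,600),interpolation=cv2.INTER_CUBIC))
E
```

```text
t: 5.25
eef_pos: [0.5209, 0.3205, 0.1599]
tool_rot: [0.721, 0.693, 0.0, 0.0]
force: [-0.6, -0.8, -3.0]
width: 0.409
grip_force: 69.9
t: 6.25
eef_pos: [0.609, -0.0959, 0.1592]
tool_rot: [0.725, 0.689, -0.001, 0.001]
force: [-0.5, -0.2, -2.1]
width: 0.407
grip_force: 70.0
t: 6.5
eef_pos: [0.6091, -0.0886, 0.1587]
tool_rot: [0.723, 0.691, -0.0, -0.001]
force: [-0.4, 1.2, -1.4]
width: 0.41
grip_force: 70.1
[202.89593235 122.86035926]
[146.3082087  -44.38669293]
[120.64775011  69.61015475]
```

View pics/w3.png

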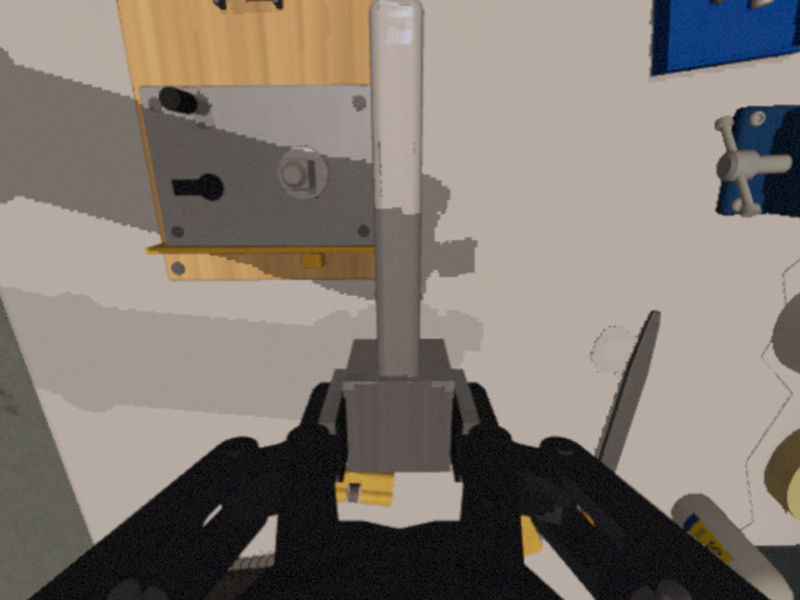

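The spindle top is at view (293,172), which is pixel (205,120), close to the prediction. The lever in the hand runs straight up from the hub. I'll refine those numbers.

Run:
```python
from h import *
import pickle
f,o=pickle.load(open('w3.pkl','rb')); g=cv2.cvtColor(f['frame'],cv2.COLOR_RGB2GRAY).astype(int)
print('    ',list(range(190,234)))
for r in range(106,142,1): print(r,' '.join('%3d'%x for x in g[r,190:234]))
# lever edges
for r in (10,40,80,120,160,200,230): print(r,' '.join('%d:%d'%(c,x) for c,x in zip(range(254,304),g[r,254:304])))
```

```text
[190, 191, 192, 193, 194, 195, 196, 197, 198, 199, 200, 201, 202, 203, 204, 205, 206, 207, 208, 209, 210, 211, 212, 213, 214, 215, 216, 217, 218, 219, 220, 221, 222, 223, 224, 225, 226, 227, 228, 229, 230, 231, 232, 233]
106  85  89  90  85  89  88  85  88  90  93  96 105 111 110 111 109 109 111 110 110 110 110 112 125 134 135 136 133 136 127 122 115 123 138 148 148 149 149 150 149 151 149 149 150
107  88  84  89  83  89  85  89  89  95 105 108 109 110 111 110 112 111 112 112 112 112 111 111 115 112 113 113 113 114 116 114 116 126 128 135 143 145 146 146 150 150 150 152 148
108  88  87  89  92  87  87  86  90  96 108 110 109 110 112 112 114 114 110 112 114 112 113 112 115 110 115 112 111 112 116 114 113 116 113 106 108 111 109 116 136 150 150 151 149
109  88  86  87  90  87  89  87  93 100 108 110 108 109 113 111 109 110 111 110 110 107 112 111 111 109 113 112 115 111 111 111 115 115 112 101  92  88  95  97 128 143 145 148 147
110  86  90  89  88  90  87  90  98 109 107 108 109 107 108 110 111 107 107 107 108 109 109 109 109 107 109 108 111 112 112 109 114 110 109 108  95  87  91  92
[... 7683 characters left out ...]
 265:93 266:95 267:99 268:102 269:108 270:108 271:108 272:107 273:108 274:110 275:110 276:108 277:110 278:109 279:108 280:109 281:107 282:110 283:111 284:105 285:105 286:106 287:105 288:103 289:102 290:102 291:98 292:89 293:84 294:98 295:112 296:113 297:121 298:153 299:173 300:173 301:174 302:174 303:174
230 254:154 255:155 256:154 257:153 258:156 259:156 260:155 261:153 262:153 263:125 264:93 265:88 266:94 267:99 268:101 269:106 270:106 271:108 272:105 273:106 274:108 275:108 276:106 277:108 278:111 279:109 280:108 281:105 282:108 283:105 284:110 285:105 286:107 287:105 288:104 289:99 290:97 291:93 292:88 293:97 294:136 295:152 296:154 297:153 298:153 299:156 300:155 301:156 302:153 303:154
```

Run:
```python
from h import *
import pickle
f,o=pickle.load(open('w3.pkl','rb'))
S=onz(f,204.3,121.8,.061); B=onz(f,211.5,121.8,.034); print('spindle',S,'boss',B)
from scipy.spatial.transform import Rotation as R
Rm=R.from_quat(o['tool_rot']).as_matrix(); tcp=o['eef_pos']; print(tcp,Rm.round(4).tolist())
for z in (.175,.182):
  L=[onz(f,c,r,z) for c,r in ((277,10),(277,40),(277.3,80),(277.2,120),(278,160),(278.2,200),(278.6,230))]
  L=np.array(L); p=np.polyfit(L[:,1],L[:,0],1); print('lever yaw',90-np.degrees(np.arctan(p[0])),'x at tcp y',np.polyval(p,tcp[1]))
# forend/case edges via Hough-free: detect case left border etc
g=cv2.cvtColor(f['frame'],cv2.COLOR_RGB2HSV)
# top edge of grey case vs wood: saturation step along columns
pts=[];q=[]
for c in range(110,255,5):
    s=g[:,c,1].astype(int); v=[r for r in range(40,85) if s[r-3:r].mean()-s[r:r+3].mean()>40]
    if v: pts.append(onz(f,c,np.mean(v),.030)[:2])
pts=np.array(pts); 
for _ in range(3):
    p=np.polyfit(pts[:,0],pts[:,1],1); e=abs(np.polyval(p,pts[:,0])-pts[:,1]); pts=pts[e<=max(.001,np.median(e)*2)]
print('case +y edge angle',np.degrees(np.arctan(p[0])),len(pts),'y at spindle x',np.polyval(p,S[0]), 'max err',e.max())
```

```text
spindle [ 0.55371618 -0.00825204  0.061     ] boss [ 0.55334371 -0.00898583  0.034     ]
[ 0.60931029 -0.0880496   0.15880683] [[0.0429, 0.9991, -0.0011], [0.9991, -0.0429, 0.0011], [0.001, -0.0012, -1.0]]
lever yaw 87.78025086929996 x at tcp y 0.6094171750511087
lever yaw 87.78025086929966 x at tcp y 0.6094591958753696
case +y edge angle -2.0392208828320855 25 y at spindle x 0.04081706983819622 max err 0.0008496862302291366
```

```bash
python3 -m jog '[{"tx":15,"ty":-12,"tz":0,"ax":0,"ay":0,"az":0},{"tx":25,"ty":-19,"tz":0,"ax":0,"ay":0,"az":0},{"tx":25,"ty":-19,"tz":10,"ax":0,"ay":0,"az":0},{"tx":12,"ty":-9,"tz":15,"ax":0,"ay":0,"az":0},{"tx":0,"ty":0,"tz":20,"ax":0,"ay":0,"az":0},{"tx":0,"ty":0,"tz":20,"ax":0,"ay":0,"az":0},{"tx":0,"ty":0,"tz":10,"ax":0,"ay":0,"az":0},{"tx":0,"ty":0,"tz":5,"ax":0,"ay":0,"az":0},{"tx":0,"ty":0,"tz":0,"ax":0,"ay":0,"az":0},{"tx":0,"ty":0,"tz":0,"ax":0,"ay":0,"az":0},{"tx":0,"ty":0,"tz":0,"ax":0,"ay":0,"az":0}]'
python3 - <<'E'
from h import *
o=observe(); print(o['eef_pos'],o['tool_rot'])
f=grab('scene'); 
for p in ((.5535,-.0085,.061),(.5535,-.0085,.034)): print(proj(f,p))
u,v=proj(f,(.5535,-.0085,.06)).astype(int); cv2.imwrite('pics/s4.png',cv2.resize(f['frame'][v-50:v+50,u-70:u+70,::-1],None,fx=5,fy=5,interpolation=cv2.INTER_CUBIC))
E
```

```text
t: 7.47
eef_pos: [0.555, -0.0105, 0.0802]
tool_rot: [0.723, 0.691, 0.001, 0.001]
force: [0.0, 0.1, -2.3]
width: 0.407
grip_force: 70.2
[ 0.55503772 -0.01047396  0.08024009] [7.22948523e-01 6.90901402e-01 6.58639680e-04 5.02231141e-04]
[286.801886   211.83128827]
[286.4078633  217.73139233]
```

```bash
python3 -m jog '[{"tx":2,"ty":-1.6,"tz":0,"ax":0,"ay":0,"az":0},{"tx":0,"ty":0,"tz":0,"ax":0,"ay":0,"az":0},{"tx":0,"ty":0,"tz":5,"ax":0,"ay":0,"az":0},{"tx":0,"ty":0,"tz":5,"ax":0,"ay":0,"az":0},{"tx":0,"ty":0,"tz":3,"ax":0,"ay":0,"az":0},{"tx":0,"ty":0,"tz":2,"ax":0,"ay":0,"az":0},{"tx":0,"ty":0,"tz":0,"ax":0,"ay":0,"az":0},{"tx":0,"ty":0,"tz":0,"ax":0,"ay":0,"az":0}]'
```

```text
t: 8.18
eef_pos: [0.5525, -0.0084, 0.064]
tool_rot: [0.723, 0.691, -0.0, -0.0]
force: [0.5, -0.1, -2.6]
width: 0.408
grip_force: 70.3
```

```bash
python3 -m jog '[{"tx":0,"ty":1,"tz":0,"ax":0,"ay":0,"az":0},{"tx":0,"ty":0,"tz":2,"ax":0,"ay":0,"az":0},{"tx":0,"ty":0,"tz":2,"ax":0,"ay":0,"az":0},{"tx":0,"ty":0,"tz":2,"ax":0,"ay":0,"az":0},{"tx":0,"ty":0,"tz":2,"ax":0,"ay":0,"az":0},{"tx":0,"ty":0,"tz":0,"ax":0,"ay":0,"az":0}]'
```

```text
t: 8.68
eef_pos: [0.5534, -0.0084, 0.0558]
tool_rot: [0.723, 0.691, -0.0, -0.0]
force: [0.3, -0.6, -2.8]
width: 0.411
grip_force: 70.3
```

Nothing has touched and the bore is already around the square, so I'll continue home.

```bash
python3 -m jog '[{"tx":0,"ty":0,"tz":3,"ax":0,"ay":0,"az":0},{"tx":0,"ty":0,"tz":3,"ax":0,"ay":0,"az":0},{"tx":0,"ty":0,"tz":3,"ax":0,"ay":0,"az":0},{"tx":0,"ty":0,"tz":2,"ax":0,"ay":0,"az":0},{"tx":0,"ty":0,"tz":1.5,"ax":0,"ay":0,"az":0},{"tx":0,"ty":0,"tz":0,"ax":0,"ay":0,"az":0},{"tx":0,"ty":0,"tz":0,"ax":0,"ay":0,"az":0}]'
```

```text
t: 9.27
eef_pos: [0.5537, -0.0084, 0.0437]
tool_rot: [0.723, 0.691, -0.0, -0.0]
force: [-0.3, 0.8, -0.9]
width: 0.405
grip_force: 70.3
```

```bash
python3 -m jog '[{"tx":0,"ty":0,"tz":0.5,"ax":0,"ay":0,"az":0},{"tx":0,"ty":0,"tz":0,"ax":0,"ay":0,"az":0},{"tx":0,"ty":0,"tz":0,"ax":0,"ay":0,"az":0},{"tx":0,"ty":0,"tz":0,"ax":0,"ay":0,"az":0},{"tx":0,"ty":0,"tz":0,"ax":0,"ay":0,"az":0},{"tx":0,"ty":0,"tz":-10,"ax":0,"ay":0,"az":0},{"tx":0,"ty":0,"tz":-20,"ax":0,"ay":0,"az":0},{"tx":0,"ty":0,"tz":-25,"ax":0,"ay":0,"az":0},{"tx":0,"ty":0,"tz":-25,"ax":0,"ay":0,"az":0},{"tx":0,"ty":0,"tz":-25,"ax":0,"ay":0,"az":0},{"tx":0,"ty":0,"tz":-10,"ax":0,"ay":0,"az":0},{"tx":0,"ty":0,"tz":0,"ax":0,"ay":0,"az":0}]' 1
python3 - <<'E'
from h import *
import pickle
o=observe(); print(o['eef_pos'],o['width'])
f=grab('wrist'); pickle.dump((f,o),open('w5.pkl','wb'))
def L(x,y,z): 
    a=np.radians(-2.2); return (.5535+np.array([x*np.cos(a)-y*np.sin(a),0,0])[0]/1e3, -.0085+(x*np.sin(a)+y*np.cos(a))/1e3, z/1e3)
for n,p in (('hubtop',(0,0,68)),('hub+y',(0,18,68)),('hub-y',(0,-18,68)),('tip',(0,124,66)),('catch',(-28,100,69)),('post',(-58,38,68))): print(n,proj(f,L(*p)).round(1))
cv2.imwrite('pics/w5.png',cv2.resize(f['frame'][:,:,::-1],(800,600),interpolation=cv2.INTER_CUBIC))
E
```

```text
t: 10.27
eef_pos: [0.5555, -0.0084, 0.1613]
tool_rot: [0.723, 0.691, 0.002, 0.001]
force: [0.6, -0.4, -0.2]
width: 1.002
grip_force: 0.0
[ 0.55549576 -0.00840649  0.16126702] 1.0021099244673757
hubtop [275.8 216.5]
hub+y [275.5 196.4]
hub-y [276.  235.6]
tip [273.8  56.2]
catch [236.8  91.6]
post [204.6 173.6]
```

View pics/w5.png

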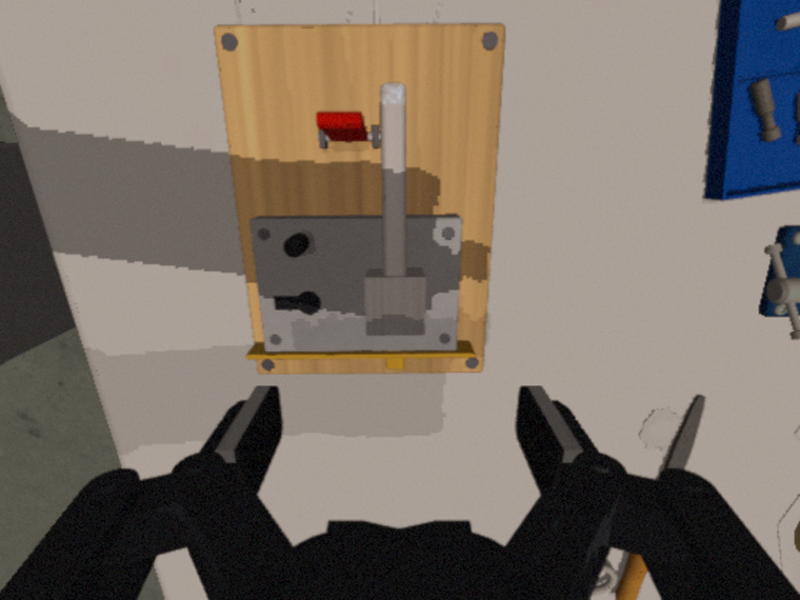

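The handle is home: hub and tip are within a few pixels of their predicted spots, and the catch is upright at (341,123). I'll shut the fingers and go in on the spindle side of the catch.

```bash
python3 -m jog '[{"tx":15,"ty":-7.4,"tz":0,"ax":0,"ay":0,"az":0},{"tx":20,"ty":-10,"tz":0,"ax":0,"ay":0,"az":0},{"tx":20,"ty":-10,"tz":0,"ax":0,"ay":0,"az":0},{"tx":19.7,"ty":-9,"tz":0,"ax":0,"ay":0,"az":0},{"tx":0,"ty":0,"tz":0,"ax":0,"ay":0,"az":0},{"tx":0,"ty":0,"tz":0,"ax":0,"ay":0,"az":0},{"tx":0,"ty":0,"tz":0,"ax":0,"ay":0,"az":0},{"tx":0,"ty":0,"tz":0,"ax":0,"ay":0,"az":0},{"tx":0,"ty":0,"tz":20,"ax":0,"ay":0,"az":0},{"tx":0,"ty":0,"tz":25,"ax":0,"ay":0,"az":0},{"tx":0,"ty":0,"tz":20,"ax":0,"ay":0,"az":0},{"tx":0,"ty":0,"tz":0,"ax":0,"ay":0,"az":0}]' -1 60
```

```text
t: 11.32
eef_pos: [0.5183, 0.0663, 0.0899]
tool_rot: [0.723, 0.69, -0.003, -0.001]
force: [-1.0, 0.3, -0.0]
width: -0.002
grip_force: 0.0
```

```bash
python3 -m jog '[{"tx":0,"ty":4,"tz":18,"ax":0,"ay":0,"az":0},{"tx":0,"ty":0,"tz":14,"ax":0,"ay":0,"az":0},{"tx":0,"ty":0,"tz":6,"ax":0,"ay":0,"az":0},{"tx":0,"ty":0,"tz":0,"ax":0,"ay":0,"az":0},{"tx":8,"ty":0,"tz":0,"ax":0,"ay":0,"az":0},{"tx":9,"ty":0,"tz":0,"ax":0,"ay":0,"az":0},{"tx":9,"ty":0,"tz":0,"ax":0,"ay":0,"az":0},{"tx":0,"ty":0,"tz":0,"ax":0,"ay":0,"az":0}]'
```

```text
t: 11.98
eef_pos: [0.5265, 0.0971, 0.056]
tool_rot: [0.722, 0.692, 0.001, -0.0]
force: [-0.8, 0.5, -0.1]
width: -0.001
grip_force: 0.0
```

```bash
python3 -m jog '[{"tx":8,"ty":-1,"tz":2,"ax":0,"ay":0,"az":0},{"tx":8,"ty":-1,"tz":2,"ax":0,"ay":0,"az":0},{"tx":3,"ty":0,"tz":5,"ax":0,"ay":0,"az":0},{"tx":2,"ty":0,"tz":5,"ax":0,"ay":0,"az":0},{"tx":5,"ty":0,"tz":4,"ax":0,"ay":0,"az":0},{"tx":4,"ty":0,"tz":4,"ax":0,"ay":0,"az":0},{"tx":2,"ty":0,"tz":3,"ax":0,"ay":0,"az":0},{"tx":1,"ty":0,"tz":3,"ax":0,"ay":0,"az":0},{"tx":0,"ty":0,"tz":0,"ax":0,"ay":0,"az":0},{"tx":0,"ty":0,"tz":0,"ax":0,"ay":0,"az":0}]'
```

```text
t: 12.82
eef_pos: [0.5253, 0.1265, 0.0271]
tool_rot: [0.723, 0.691, -0.0, -0.0]
force: [-0.6, -0.7, 0.4]
width: 0.001
grip_force: 0.0
```

```bash
python3 -m jog '[{"tx":0,"ty":0,"tz":2,"ax":0,"ay":0,"az":0},{"tx":0,"ty":0,"tz":0,"ax":0,"ay":0,"az":0},{"tx":0,"ty":0,"tz":0,"ax":0,"ay":0,"az":0},{"tx":0,"ty":0,"tz":-15,"ax":0,"ay":0,"az":0},{"tx":0,"ty":0,"tz":-30,"ax":0,"ay":0,"az":0},{"tx":0,"ty":0,"tz":-35,"ax":0,"ay":0,"az":0},{"tx":0,"ty":0,"tz":-25,"ax":0,"ay":0,"az":0},{"tx":-12,"ty":11,"tz":0,"ax":0,"ay":0,"az":0},{"tx":-14,"ty":12,"tz":0,"ax":0,"ay":0,"az":0},{"tx":-11.6,"ty":10.6,"tz":0,"ax":0,"ay":0,"az":0},{"tx":0,"ty":0,"tz":0,"ax":0,"ay":0,"az":0},{"tx":0,"ty":0,"tz":0,"ax":0,"ay":0,"az":0}]'
python3 - <<'E'
from h import *
for n in ('top','scene'):
    f=grab(n); fr=f['frame']; h=cv2.cvtColor(fr,cv2.COLOR_RGB2HSV)
    m=((h[:,:,0]<8)|(h[:,:,0]>172))&(h[:,:,1]>150)&(h[:,:,2]>60)
    def L(x,y,z):
        a=np.radians(-2.2); return np.array([.5535+(x*np.cos(a)-y*np.sin(a))/1e3, -.0085+(x*np.sin(a)+y*np.cos(a))/1e3, z/1e3])
    up=proj(f,L(-28,100,50)); fl=proj(f,L(-28,130,22)); lo=np.minimum(up,fl)-25; hi=np.maximum(up,fl)+25
    ys,xs=np.nonzero(m); k=(xs>lo[0])&(xs<hi[0])&(ys>lo[1])&(ys<hi[1])
    print(n,'up',up.round(),'flat',fl.round(),'red n',k.sum(), (xs[k].mean(),ys[k].mean(),xs[k].min(),xs[k].max(),ys[k].min(),ys[k].max()) if k.sum() else '')
    u,v=fl.astype(int); s=grab(n)['frame'][max(v-45,0):v+45,u-60:u+60,::-1]; s=cv2.resize(s,(400,300),interpolation=cv2.INTER_CUBIC)
    out=s if n=='top' else np.hstack([out,s])
cv2.imwrite('pics/c6.png',out)
E
```

```text
t: 13.82
eef_pos: [0.5574, 0.0869, 0.1304]
tool_rot: [0.724, 0.69, 0.0, 0.0]
force: [0.1, 0.9, -0.3]
width: -0.002
grip_force: 0.0
top up [262. 228.] flat [252. 230.] red n 0 
scene up [258. 206.] flat [252. 208.] red n 52 (np.float64(252.6153846153846), np.float64(209.46153846153845), np.int64(247), np.int64(258), np.int64(206), np.int64(213))
```

View pics/c6.png

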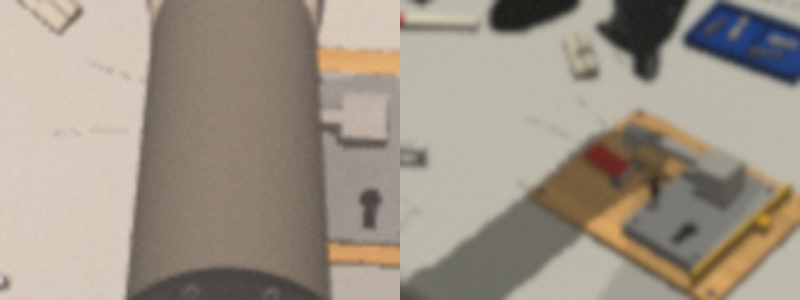

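In the scene crop the red catch lies flat at (607,160) on the board, the lever is still at rest, and the hub is home. I'll open, descend on the lever and grip it.

```bash
python3 -m jog '[{"tx":0,"ty":0,"tz":0,"ax":0,"ay":0,"az":0},{"tx":0,"ty":0,"tz":0,"ax":0,"ay":0,"az":0},{"tx":0,"ty":0,"tz":0,"ax":0,"ay":0,"az":0},{"tx":0,"ty":0,"tz":0,"ax":0,"ay":0,"az":0},{"tx":0,"ty":0,"tz":0,"ax":0,"ay":0,"az":0},{"tx":0,"ty":0,"tz":15,"ax":0,"ay":0,"az":0},{"tx":0,"ty":0,"tz":20,"ax":0,"ay":0,"az":0},{"tx":0,"ty":0,"tz":20,"ax":0,"ay":0,"az":0},{"tx":0,"ty":0,"tz":20,"ax":0,"ay":0,"az":0},{"tx":0,"ty":0,"tz":10,"ax":0,"ay":0,"az":0},{"tx":0,"ty":0,"tz":5,"ax":0,"ay":0,"az":0},{"tx":0,"ty":0,"tz":0,"ax":0,"ay":0,"az":0}]' 0.4
python3 -m jog '[{"tx":0,"ty":0,"tz":0,"ax":0,"ay":0,"az":0},{"tx":0,"ty":0,"tz":0,"ax":0,"ay":0,"az":0},{"tx":0,"ty":0,"tz":0,"ax":0,"ay":0,"az":0},{"tx":0,"ty":0,"tz":0,"ax":0,"ay":0,"az":0},{"tx":0,"ty":0,"tz":0,"ax":0,"ay":0,"az":0},{"tx":0,"ty":0,"tz":0,"ax":0,"ay":0,"az":0},{"tx":0,"ty":0,"tz":0,"ax":0,"ay":0,"az":0},{"tx":0,"ty":0,"tz":0,"ax":0,"ay":0,"az":0},{"tx":0,"ty":0,"tz":0,"ax":0,"ay":0,"az":0},{"tx":0,"ty":0,"tz":0,"ax":0,"ay":0,"az":0}]' -1 30
```

```text
t: 15.02
eef_pos: [0.5568, 0.0875, 0.0396]
tool_rot: [0.723, 0.691, -0.001, -0.0]
force: [-0.1, -0.2, 0.2]
width: 0.702
grip_force: 0.0
t: 15.85
eef_pos: [0.5578, 0.0879, 0.0406]
tool_rot: [0.723, 0.691, 0.0, 0.0]
force: [1.5, 1.0, 4.0]
width: 0.157
grip_force: 34.0
```

```bash
python3 -m jog '[{"tx":-0.1,"ty":-2.5,"tz":0,"ax":0,"ay":0,"az":-1.5},{"tx":-0.15,"ty":-5.4,"tz":0,"ax":0,"ay":0,"az":-3.25},{"tx":-0.15,"ty":-5.4,"tz":0,"ax":0,"ay":0,"az":-3.25},{"tx":-0.15,"ty":-5.4,"tz":0,"ax":0,"ay":0,"az":-3.25},{"tx":-0.15,"ty":-5.4,"tz":0,"ax":0,"ay":0,"az":-3.25},{"tx":-0.15,"ty":-5.4,"tz":0,"ax":0,"ay":0,"az":-3.25},{"tx":-0.15,"ty":-5.4,"tz":0,"ax":0,"ay":0,"az":-3.25},{"tx":-0.15,"ty":-5.4,"tz":0,"ax":0,"ay":0,"az":-3.25},{"tx":-0.15,"ty":-5.4,"tz":0,"ax":0,"ay":0,"az":-3.25},{"tx":-0.15,"ty":-5.4,"tz":0,"ax":0,"ay":0,"az":-3.25},{"tx":0,"ty":0,"tz":0,"ax":0,"ay":0,"az":0},{"tx":0,"ty":0,"tz":0,"ax":0,"ay":0,"az":0}]'
cat > chk.py <<'E'
from h import *
o=observe(); d=o['eef_pos'][:2]-[.5535,-.0085]; x,y=o['tool_rot'][:2]
a=np.arctan2(d[1],d[0]); n=np.linalg.norm(d); print('r',n,'lever rad',a-np.radians(87.8),'tool x',np.arctan2(2*x*y,2*x*x-1)-np.radians(87.8),'F tangential',o['force'][:2]@[-np.sin(a),np.cos(a)],'radial',o['force'][:2]@[np.cos(a),np.sin(a)],o['force'][2],o['torque'],o['joints'][6])
E
python3 chk.py
```

```text
t: 16.85
eef_pos: [0.508, 0.0768, 0.0405]
tool_rot: [0.514, 0.858, 0.0, -0.0]
force: [0.5, 3.4, 3.8]
width: 0.154
grip_force: 34.1
r 0.09671195028215866 lever rad 0.5284061706714345 tool x 0.5290994962469007 F tangential -2.0663870069060835 radial 2.788355361719806 3.7989792931279998 [ 0.28947073 -0.14369567  0.00828186] 0.4082328023397083
```

```bash
python3 -m jog '[{"tx":-0.15,"ty":-5.2,"tz":0,"ax":0,"ay":0,"az":-3.1},{"tx":-0.15,"ty":-5.2,"tz":0,"ax":0,"ay":0,"az":-3.1},{"tx":-0.15,"ty":-5.2,"tz":0,"ax":0,"ay":0,"az":-3.1},{"tx":-0.15,"ty":-5.2,"tz":0,"ax":0,"ay":0,"az":-3.1},{"tx":-0.1,"ty":-3.4,"tz":0,"ax":0,"ay":0,"az":-2},{"tx":0,"ty":0,"tz":0,"ax":0,"ay":0,"az":0},{"tx":0,"ty":0,"tz":0,"ax":0,"ay":0,"az":0},{"tx":0,"ty":0,"tz":0,"ax":0,"ay":0,"az":0}]'; python3 chk.py
```

```text
t: 17.52
eef_pos: [0.4882, 0.063, 0.0403]
tool_rot: [0.403, 0.915, 0.0, -0.0]
force: [-0.9, 2.9, 6.1]
width: 0.156
grip_force: 34.3
r 0.09686419489358615 lever rad 0.7782174454352113 tool x 0.7801997857307235 F tangential -1.3176594590210913 radial 2.7138488310220223 6.082418578550392 [ 0.52922844 -0.03093835 -0.07131605] 0.6190683804544156
```

```bash
python3 -m jog '[{"tx":0,"ty":-2,"tz":0,"ax":0,"ay":0,"az":-1.2},{"tx":0,"ty":-1,"tz":0,"ax":0,"ay":0,"az":-0.6},{"tx":0,"ty":0,"tz":0,"ax":0,"ay":0,"az":0},{"tx":0,"ty":0,"tz":0,"ax":0,"ay":0,"az":0},{"tx":0,"ty":0,"tz":0,"ax":0,"ay":0,"az":0},{"tx":0,"ty":0,"tz":0,"ax":0,"ay":0,"az":0},{"tx":0,"ty":0,"tz":0,"ax":0,"ay":0,"az":0}]'; python3 chk.py
python3 - <<'E'
from h import *
f=grab('scene'); u,v=proj(f,(.52,.04,.04)).astype(int); cv2.imwrite('pics/s7.png',cv2.resize(f['frame'][v-50:v+50,u-66:u+66,::-1],None,fx=6,fy=6,interpolation=cv2.INTER_CUBIC))
E
```

```text
t: 18.1
eef_pos: [0.4861, 0.0611, 0.0403]
tool_rot: [0.388, 0.922, 0.0, -0.0]
force: [-0.5, 2.3, 5.9]
width: 0.151
grip_force: 34.3
r 0.09685289377321825 lever rad 0.8079148650680874 tool x 0.811500668251451 F tangential -1.199688550914957 radial 2.0052349246374557 5.9298193166877065 [ 0.50379405 -0.03855067 -0.13454714] 0.6461720261592351
```

View pics/s7.png

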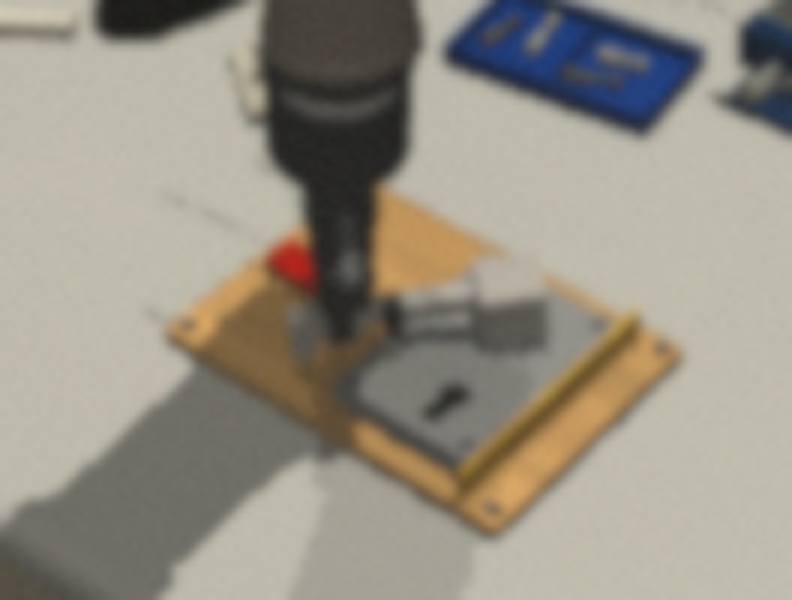

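```bash
python3 -m jog '[{"tx":0,"ty":-1.5,"tz":0,"ax":0,"ay":0,"az":-0.9},{"tx":0,"ty":0,"tz":0,"ax":0,"ay":0,"az":0},{"tx":0,"ty":0,"tz":0,"ax":0,"ay":0,"az":0},{"tx":0,"ty":0,"tz":0,"ax":0,"ay":0,"az":0},{"tx":0,"ty":0,"tz":0,"ax":0,"ay":0,"az":0},{"tx":0,"ty":0,"tz":0,"ax":0,"ay":0,"az":0}]'; python3 chk.py
```

```text
t: 18.65
eef_pos: [0.4858, 0.0608, 0.0404]
tool_rot: [0.381, 0.924, 0.001, 0.0]
force: [2.2, 5.4, 3.2]
width: 0.157
grip_force: 34.3
r 0.0968388907620378 lever rad 0.8119112344704396 tool x 0.8266818876852657 F tangential -5.317720944563107 radial 2.3600217237516374 3.1888208738155663 [ 1.00630126 -0.3899891  -0.50131992] 0.6593834262430941
```

The lever barely moved and the force rose to 5.3 N, so it has met the stop post. I'll hand in while holding.

```bash
python3 -c "
from station import bot; print(bot.job_done())"
```

```text
the job is handed in; nothing more can be done
None
```

I fitted the handle home, flipped the red catch flat, pulled the lever round to the stop post (about 0.81 rad) and handed in at about 18.7 s while still gripping it; the hand-in returned no verdict.

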